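# Find the tin of wagon weights by feel

### The arm

A 7-joint arm with a two-finger parallel gripper is mounted at the origin on the work surface; the furniture and walls round the work are solid. World frame = base frame: x ahead of the robot, y to its left, z up, the work surface at z = 0. Lengths are in m, angles in rad, forces in N, time in s.
With the tool pointing down it reaches from about 0.4 to 0.85 m from the base axis. Payload 10.4 kg.
Tool frame: the origin (TCP) lies between the finger pads; the fingertips stand ahead of it and the grasp point (between the pads) lies 5 mm behind it (manip.tip_extent is the z of the fingertips in the tool frame, in m); z points along the fingers, y is the line along which they close (so a half turn about z gives the same grasp; the last joint's range is limited). The gripper opens to 85 mm and grips with 20 to 120 N. Pads are 22 mm wide; open, the fingers measure 114 mm over their backs; the gripper's body (76 mm by 85 mm) begins 54 mm behind the grasp point. The pads swing forward as they close: fully open they stand 13 mm farther back than shut.
Start: joints at [1.079, 0.332, -0.065, 1.46, 0.022, 1.35, -0.088], TCP at [0.282, -0.558, 0.245] pointing down, gripper open.
Joint ranges: [-2.6, 2.6], [-0.5, 2.12], [-1.47, 1.34], [0.16, 2.42], [-1.27, 4.41], [0.06, 2.06], [-2.6, 2.6]. Speed limits (rad/s): [2.22, 2.22, 2.79, 2.79, 3.14, 3.14, 3.14].

### API

Orientations are given as a unit quaternion [x, y, z, w].
In Python, from workcell import status, viewer, manip gives the robot as it stands.
- The arm moves only by the tool play_rows, never from a script. Its argument "plan" is one flat list of numbers, 7 for each row, row after row: the turn, a rotation vector about the tool's x, y, z in degrees, then the shift along the tool's x, y, z in m, then the opening, from 0 (shut) to 1 (fully open). In form: [ax, ay, az, dx, dy, dz, grip, ax, ay, az, dx, dy, dz, grip, ...]. A call has 1 to 20 rows; each row is the pose to reach, as a shift and turn from the pose commanded when the call began, along the tool's axes at that moment; what a row does not reach only later rows make up. A row lasts 1/8 s, in which the tool goes at most 62.5 mm and 10.7 degrees, less where a joint would pass 70% of its speed; a pose out of reach is approached as far as the arm can. A call with a gripper value outside its range is refused whole. The fingers move at their own pace and stop on an object; "squeeze" is the grip in N (left out, the last holds). Time passes only in rows, so rows that repeat a pose let the fingers close. It gives the time, the measured TCP pose, the force, the opening and the grip force at its end, in the units of the state.
- status.get_obs(): the state, without advancing time (a new reading comes with each control period).
- viewer.camera(name): name is "side" or "top"; returns the picture (480x640x3 uint8, red, green, blue); there is no depth.
- viewer.camera_model(name): a dict with "fx", "fy", "cx", "cy" (pixels), "R" (3x3) and "t" (3): a world point X has camera coordinates R X + t. Camera axes: x right, y down, z forward; pixel columns grow to the right and rows downward; lengths in m; the calibration is good to about 2 mm. A picture is of the moment at which its call begins. camera_model takes no time and is no camera call.
- manip.hand_in(): hands the job in; it is judged then, once.
The state is a dict: "clock": time; "joint_pos": joint angles; "joint_velocities": joint speeds; "tau": joint torques, N m; "position": TCP position; "ee_rot": TCP orientation; "ft_force": force on the tool from outside, world axes, zero at the start; "torque": the same for the moment, N m; "grip_width": opening from 0.0 (shut) to 1.0 (fully open); "grasp_force": force on a finger pad.
Only numpy, scipy, OpenCV 4.12 (cv2) and the standard library are available. Lean on these libraries where they do the work, as an engineer would, in place of code of your own. Each camera call takes 0.05 s, during which the arm holds its last target. There are 200 camera calls.

### The job

One of the three identical closed tins holds the steel weights for ballasting the wagons; the other two are nearly empty. Heft them to find the heaviest, stand the two light tins upright in the wooden tray, one in each compartment, and finish holding the heaviest tin upright in the gripper, still, its underside at least 15 cm above the table - do not put it down or let go, I will take it from you. Do not tip any tin over, and leave the house, the tree and the wagons where they are.

Things in the scene. Friction and masses are not known exactly. Their poses are not given: they have to be found in the camera images.
- tin_a: one of three closed metal tins that look alike: body diameter 50 mm, screw lid (never opened) diameter 52 mm from z = 42 to 58 mm, height 58 mm, upright on the plywood board; origin at the centre of its underside, z up. Two are nearly empty (0.11 to 0.23 kg each), one weighs 0.50 to 0.70 kg; their looks and places do not tell which. Grasp across the lid
- tin_b: one of three closed metal tins that look alike: body diameter 50 mm, screw lid (never opened) diameter 52 mm from z = 42 to 58 mm, height 58 mm, upright on the plywood board; origin at the centre of its underside, z up. Two are nearly empty (0.11 to 0.23 kg each), one weighs 0.50 to 0.70 kg; their looks and places do not tell which. Grasp across the lid
- tin_c: one of three closed metal tins that look alike: body diameter 50 mm, screw lid (never opened) diameter 52 mm from z = 42 to 58 mm, height 58 mm, upright on the plywood board; origin at the centre of its underside, z up. Two are nearly empty (0.11 to 0.23 kg each), one weighs 0.50 to 0.70 kg; their looks and places do not tell which. Grasp across the lid
- board: fixed plywood board bridging the tracks under the tins, 210 (x) x 480 (y) x 8 mm; origin at the centre of its underside, its top at world z = 0.015 m
- tray: shallow open wooden tray fixed on the tracks right of the tins, outer 110 (its x) x 220 (its y) x 18 mm high, walls and floor 5 mm; a 5 mm divider at its y = 0, as high as the walls, makes two compartments 100 (x) x 102 mm (y), centred at y = +54 and -54 mm; origin at the centre of its underside (world z = 0.007), inner floor 5 mm above it
- house: bystander: model brick house with a red roof and creeper, 76x85x86 mm, at the far left, beyond the end of the board; origin at the centre of its underside
- tree_a: bystander: small model tree, 42x43x67 mm, on the right near the tray; origin at the centre of its underside
- tankcar: bystander: black model tank wagon, 151x35x56 mm, standing on the tracks beyond the tins; origin at the centre of its underside
- boxcar_red: bystander: dark red model boxcar, 169x38x54 mm, standing on the tracks beyond the tins; origin at the centre of its underside
Not all that is in view belongs to the job. Leave any orange look-alike of the tin_c alone.

How it is judged:
By the outcome, as a careful person would: the job done as asked, in the order asked, and still so for the second after the job is handed in, while the arm keeps its last pose, push and grip.
It also fails if it takes over 69 s, if anything falls off the work surface, if the arm or the gripper's body presses on something with over 40 N, if the wrist force passes 120 N, or if a joint passes its speed limit or range.

## Working session

There is one attempt and no reset: what is moved stays moved. The work goes in short steps, Python scripts to look and compute and a tool call to move; the robot and the scene stay as the last step left them, time stands still between calls to the robot, and variables do not carry over. Pictures are saved under pics/ and viewed, at most 10 in all, crops included, and the job is handed in when it is done.

Besides the shell and the picture viewer there is one more tool, called after ">>>" as name(argument=value, ...) on one line, values as JSON. play_rows: Moves the arm, as the interface text tells. Its arguments: {"type":"object","properties":{"plan":{"type":"array","items":{"type":"number"}},"squeeze":{"type":"number"}},"required":["plan"]}

```bash
mkdir -p pics; python3 - <<'E'
from workcell import status, viewer, manip
import cv2
print(status.get_obs(), manip.tip_extent)
for n in("side","top"):
    cv2.imwrite(f"pics/{n}0.png",viewer.camera(n)[:,:,::-1]); print(viewer.camera_model(n))
E
```

```text
{'clock': 0.0, 'joint_pos': array([ 1.07939394,  0.33286353, -0.06472022,  1.46092185,  0.02158698,
        1.34990333, -0.08849991]), 'joint_velocities': array([-0.0004415 , -0.00041741, -0.00104706, -0.00131124, -0.00052953,
       -0.00183324,  0.00023711]), 'tau': array([ 3.63072122e-04, -6.25453591e+01,  4.93475015e-02, -3.91605771e+01,
        1.62317336e-02,  1.00072048e-02, -3.65898245e-05]), 'position': array([ 0.28223929, -0.55725169,  0.24453047]), 'ee_rot': array([ 9.72649068e-01,  2.32278496e-01, -1.84764514e-04, -6.75735064e-04]), 'ft_force': array([-0.28374781,  0.19233358, -0.041177  ]), 'torque': array([-0.01349024, -0.04793027,  0.00996894]), 'grasp_force': 0.0, 'grip_width': 1.0019464999564867} 0.014
{'fx': 587.5356152325137, 'fy': 587.5356152325137, 'cx': 325.64819039000713, 'cy': 248.55545789204734, 'R': array([[ 0.7980241 ,  0.60261111,  0.00416918],
       [ 0.5020773 , -0.66103147, -0.55763409],
       [-0.33328054,  0.4470987 , -0.8300764 ]]), 't': array([-0.49798154, -0.16789262,  1.62893816])}
{'fx': 511.4269339424153, 'fy': 511.4269339424153, 'cx': 320.3618610176956, 'cy': 239.0025371356015, 'R': array([[ 2.96887785e-02, -9.99545805e-01,  5.17301056e-03],
       [-9.85422608e-01, -3.01358185e-02, -1.67433916e-01],
       [ 1.67513762e-01, -1.26693095e-04, -9.85869730e-01]]), 't': array([0.12369668, 0.56712801, 1.3077436 ])}
```

View pics/side0.png

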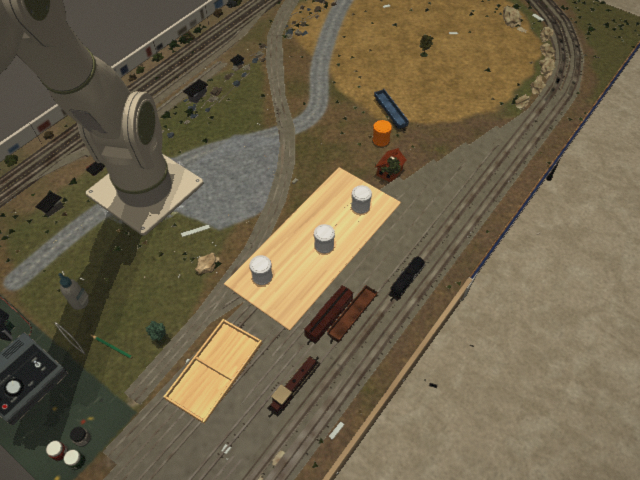

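View pics/top0.png

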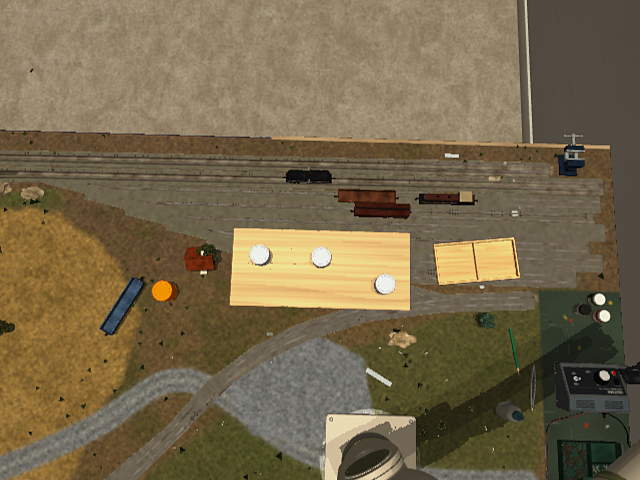

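The side view shows three tins on the board, with lids near (361,194), (323,233) and (261,265). In the top view they are near (260,255), (321,257) and (385,285). The tray spans about (435–520, 238–285) in the top view. An orange look-alike sits off the board. I'll enlarge both views to read these off more closely.

```bash
python3 - <<'E'
import cv2
s=cv2.imread("pics/side0.png");t=cv2.imread("pics/top0.png")
a=cv2.resize(s[175:295,240:390],None,fx=4,fy=4,interpolation=2)
cv2.imwrite("pics/cs.png",a)  # origin 240,175 x4
b=cv2.resize(t[235:305,235:405],None,fx=4.5,fy=4.5,interpolation=2)
c=cv2.resize(t[230:295,425:530],None,fx=4,fy=4,interpolation=2) 
import numpy as np
o=np.zeros((b.shape[0]+c.shape[0],800,3),np.uint8);o[:b.shape[0],:b.shape[1]]=b;o[b.shape[0]:,:c.shape[1]]=c
d=cv2.resize(s[315:425,160:265],None,fx=2.3,fy=2.3,interpolation=2)
o[b.shape[0]:b.shape[0]+d.shape[0],450:450+d.shape[1]]=d
cv2.imwrite("pics/ct.png",o);print(o.shape,b.shape)
E
```

```text
(575, 800, 3) (315, 765, 3)
```

View pics/cs.png

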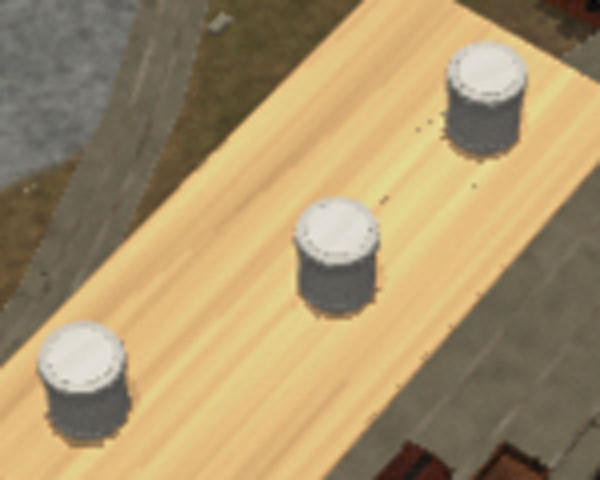

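View pics/ct.png

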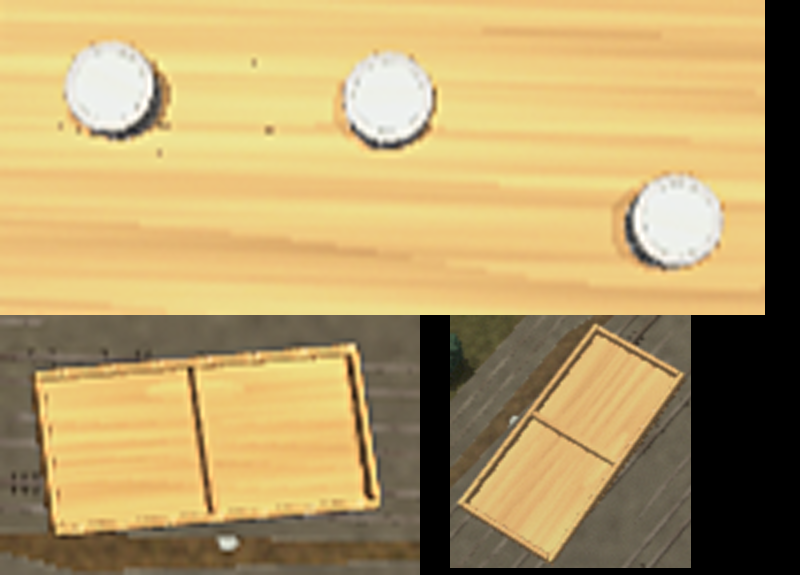

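```bash
cat > tri.py <<'E'
import numpy as np, cv2
from workcell import viewer
M={n:viewer.camera_model(n) for n in("side","top")}
def K(m): return np.array([[m["fx"],0,m["cx"]],[0,m["fy"],m["cy"]],[0,0,1]])
P={n:K(m)@np.c_[m["R"],m["t"]] for n,m in M.items()}
def tri(s,t):
    X=cv2.triangulatePoints(P["side"],P["top"],np.array(s,float).reshape(2,1),np.array(t,float).reshape(2,1)).ravel();return X[:3]/X[3]
def plane(n,p,z):
    H=P[n][:,[0,1,3]].copy();H[:,2]+=P[n][:,2]*z
    q=np.linalg.solve(H,[*p,1]);return q[:2]/q[2]
E
python3 - <<'E'
from tri import *
a=np.array
for s,t in [((487,74),(110,87)),((337,232),(389,98)),((82,358),(676,220))]:
    s=a(s)/4+[240,175];t=a(t)/4.5+[235,235]
    print(tri(s,t).round(4),plane("side",s,.073).round(4),plane("top",t,.073).round(4))
C=[]
for s,t in [((597,324),(55,536)),((684,375),(36,374)),((550,561),(356,345)),((459,502),(380,508))]:
    s=(a(s)-[450,315])/2.3+[160,315];t=(a(t)-[0,315])/4+[425,230]
    x=tri(s,t);C.append(x);print(x.round(4),plane("side",s,.025).round(4),plane("top",t,.025).round(4))
C=a(C);c=C.mean(0);u=(C[0]+C[1]-C[2]-C[3])[:2];print(c,[np.linalg.norm(C[i]-C[i-1]) for i in range(4)],u);u/=np.linalg.norm(u);print("comp+",c[:2]+.054*u,"comp-",c[:2]-.054*u,np.degrees(np.arctan2(u[1],u[0])))
E
```

```text
[0.5155 0.2984 0.0669] [0.5186 0.2948] [0.5138 0.2969]
[0.5141 0.1375 0.0679] [0.517  0.1355] [0.5123 0.1365]
[ 0.4484 -0.0288  0.068 ] [ 0.4514 -0.0303] [ 0.4473 -0.0289]
[ 0.4544 -0.1764  0.0202] [ 0.4583 -0.1763] [ 0.452  -0.1774]
[ 0.5628 -0.1654  0.0199] [ 0.5658 -0.1659] [ 0.5606 -0.1656]
[ 0.5879 -0.3821  0.0234] [ 0.5889 -0.3819] [ 0.5871 -0.382 ]
[ 0.4791 -0.3937  0.022 ] [ 0.4819 -0.3929] [ 0.4772 -0.3943]
[ 0.52106186 -0.27940377  0.02137899] [np.float64(0.2187256415289097), np.float64(0.10894007335836439), np.float64(0.21818421277597014), np.float64(0.10941782838409592)] [-0.04970564  0.43403833]
comp+ [ 0.51491798 -0.22575442] comp- [ 0.52720573 -0.33305312] 96.53299611910032
```

Tin tops triangulate to z of about 0.067–0.068, against 0.073 expected. The tray rim comes out at 0.020–0.023 against 0.025, with sides of 109 x 218 mm, so both are consistent within calibration. The tins are at (0.515, 0.297), (0.514, 0.137) and (0.449, -0.029). I'll go above the nearest one, squaring the tool to the world axes on the way.

>>> play_rows(plan=[0,0,26.9,0.3876,-0.3955,0.085,1,0,0,26.9,0.3876,-0.3955,0.085,1,0,0,26.9,0.3876,-0.3955,0.085,1,0,0,26.9,0.3876,-0.3955,0.085,1,0,0,26.9,0.3876,-0.3955,0.085,1,0,0,26.9,0.3876,-0.3955,0.085,1,0,0,26.9,0.3876,-0.3955,0.085,1,0,0,26.9,0.3876,-0.3955,0.085,1,0,0,26.9,0.3876,-0.3955,0.085,1,0,0,26.9,0.3876,-0.3955,0.085,1,0,0,26.9,0.3876,-0.3955,0.085,1,0,0,26.9,0.3876,-0.3955,0.085,1,0,0,26.9,0.3876,-0.3955,0.085,1,0,0,26.9,0.3876,-0.3955,0.085,1], squeeze=60)

```text
clock: 1.85
position: [0.4494, -0.0302, 0.1604]
ee_rot: [1.0, -0.001, 0.0, 0.0]
ft_force: [-0.1, 0.6, 0.5]
grip_width: 1.003
grasp_force: 0.0
```

```bash
python3 - <<'E'
from workcell import viewer,status
import cv2,numpy as np
s=viewer.camera("side")[:,:,::-1];t=viewer.camera("top")[:,:,::-1]
a=cv2.resize(s[180:320,180:310],None,fx=3,fy=3,interpolation=2);b=cv2.resize(t[220:360,330:460],None,fx=3,fy=3,interpolation=2)
cv2.imwrite("pics/c1.png",np.hstack([a,b]));print(status.get_obs()["position"],status.get_obs()["ft_force"])
E
```

```text
[ 0.44948189 -0.0299291   0.16037254] [0.03568636 0.56818525 0.43116787]
```

View pics/c1.png

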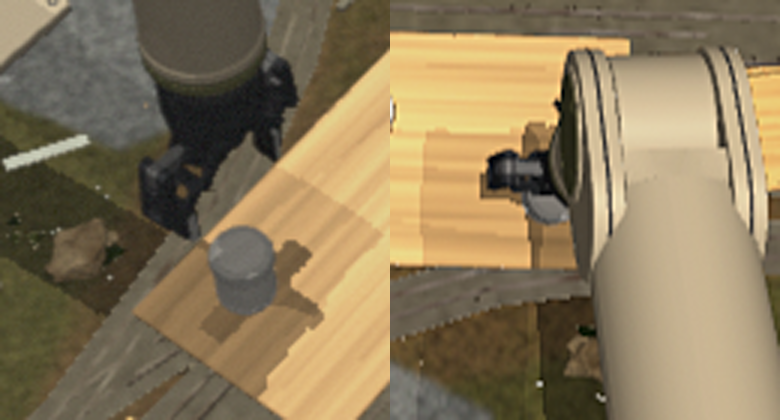

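The fingers straddle the tin from the side view: their tips are near (190,235) and (275,155), with the tin lid at (242,250) below. I'll descend, close and lift.

>>> play_rows(plan=[0,0,0,0,-0.001,0.05,1,0,0,0,0,-0.001,0.08,1,0,0,0,0,-0.001,0.104,1,0,0,0,0,-0.001,0.104,1,0,0,0,0,-0.001,0.104,0.3,0,0,0,0,-0.001,0.104,0.3,0,0,0,0,-0.001,0.104,0.3,0,0,0,0,-0.001,0.104,0.3,0,0,0,0,-0.001,0.104,0.3,0,0,0,0,-0.001,0.104,0.3,0,0,0,0,-0.001,0.104,0.3,0,0,0,0,-0.001,0.104,0.3], squeeze=60)

```text
clock: 3.45
position: [0.4504, -0.0287, 0.0578]
ee_rot: [1.0, -0.0, 0.001, 0.0]
ft_force: [-3.7, -0.0, 9.5]
grip_width: 0.588
grasp_force: 60.8
```

>>> play_rows(plan=[0,0,0,0,0,-0.02,0.3,0,0,0,0,0,-0.05,0.3,0,0,0,0,0,-0.05,0.3,0,0,0,0,0,-0.05,0.3,0,0,0,0,0,-0.05,0.3,0,0,0,0,0,-0.05,0.3])

```text
clock: 4.2
position: [0.4491, -0.0286, 0.1057]
ee_rot: [1.0, -0.0, -0.001, -0.0]
ft_force: [-0.5, -0.1, -2.0]
grip_width: 0.587
grasp_force: 62.4
```

```bash
python3 - <<'E'
from workcell import viewer,status
import cv2,numpy as np
s=viewer.camera("side")[:,:,::-1]
cv2.imwrite("pics/c2.png",cv2.resize(s[200:310,200:310],None,fx=4,fy=4,interpolation=2))
o=status.get_obs();print(o["position"],o["ft_force"],o["grip_width"],o["torque"],o["tau"])
E
```

```text
[ 0.44919594 -0.02858495  0.10581717] [ 0.24805409 -0.3446428  -1.56646618] 0.5841127960042344 [ 0.02254432 -0.01474683 -0.05092072] [ 1.04544553e-02 -3.91547120e+01 -1.91318080e+00 -3.40670943e+01
  1.67552411e-02  6.10261573e-03 -2.23134928e-03]
```

View pics/c2.png

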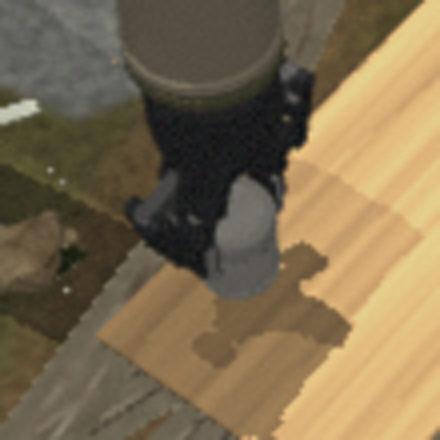

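The tin hangs upright in the pads. The force is about 2 N, so it is a light tin. It goes in the far compartment.

>>> play_rows(plan=[0,0,0,0,0,-0.03,0.3,0,0,0,0.01,0.035,-0.03,0.3,0,0,0,0.02,0.075,-0.03,0.3,0,0,0,0.03,0.12,-0.03,0.3,0,0,0,0.042,0.165,-0.03,0.3,0,0,0,0.055,0.21,-0.03,0.3,0,0,0,0.066,0.25,-0.03,0.3,0,0,0,0.073,0.285,-0.03,0.3,0,0,0,0.078,0.3045,-0.03,0.3,0,0,0,0.078,0.3045,-0.03,0.3,0,0,0,0.078,0.3045,-0.0,0.3,0,0,0,0.078,0.3045,0.025,0.3,0,0,0,0.078,0.3045,0.04,0.3,0,0,0,0.078,0.3045,0.047,0.3,0,0,0,0.078,0.3045,0.0505,0.3,0,0,0,0.078,0.3045,0.0505,0.3,0,0,0,0.078,0.3045,0.0505,0.3])

```text
clock: 6.38
position: [0.5277, -0.3334, 0.0565]
ee_rot: [1.0, -0.0, 0.0, 0.0]
ft_force: [0.5, -0.3, -0.7]
grip_width: 0.586
grasp_force: 62.7
```

>>> play_rows(plan=[0,0,0,0,0,0.0015,0.3,0,0,0,0,0,0.0015,0.3,0,0,0,0,0,0.0015,0.65,0,0,0,0,0,0.0015,0.7,0,0,0,0,0,0.0015,1,0,0,0,0,0,0.0015,1,0,0,0,0,0,0.0015,1,0,0,0,0,0,0.0015,1])

```text
clock: 7.38
position: [0.5273, -0.3332, 0.0543]
ee_rot: [1.0, -0.0, 0.0, 0.0]
ft_force: [-0.2, 0.5, 0.2]
grip_width: 1.002
grasp_force: 0.0
```

>>> play_rows(plan=[0,0,0,0,0,-0.04,1,0,0,0,0,0,-0.08,1,0,0,0,0,0,-0.106,1,0,0,0,0,-0.05,-0.106,1,0,0,0,0,-0.11,-0.106,1,0,0,0,0,-0.17,-0.106,1,0,0,0,-0.005,-0.23,-0.106,1,0,0,0,-0.01,-0.29,-0.106,1,0,0,0,-0.0135,-0.35,-0.106,1,0,0,0,-0.0135,-0.41,-0.106,1,0,0,0,-0.0135,-0.45,-0.106,1,0,0,0,-0.0135,-0.47,-0.106,1,0,0,0,-0.0135,-0.47,-0.106,1,0,0,0,-0.0135,-0.47,-0.106,1,0,0,0,-0.0135,-0.47,-0.106,1])

```text
clock: 9.25
position: [0.5143, 0.1353, 0.1603]
ee_rot: [1.0, -0.001, 0.0, 0.0]
ft_force: [0.0, 0.5, 0.6]
grip_width: 0.998
grasp_force: 0.0
```

```bash
python3 - <<'E'
from workcell import viewer,status
import cv2,numpy as np
s=viewer.camera("side")[:,:,::-1];t=viewer.camera("top")[:,:,::-1]
a=cv2.resize(s[310:430,155:275],None,fx=3,fy=3,interpolation=2);b=cv2.resize(s[150:270,250:370],None,fx=3,fy=3,interpolation=2)
c=cv2.resize(t[220:300,430:530],None,fx=3,fy=3,interpolation=2)
c=np.vstack([c,np.zeros((360-c.shape[0],300,3),np.uint8)])[:,:]
o=np.hstack([a,b,c]);o=cv2.resize(o,(800,int(o.shape[0]*800/o.shape[1])))
cv2.imwrite("pics/c3.png",o);print(status.get_obs()["position"],status.get_obs()["ft_force"])
E
```

```text
[0.51426434 0.13580585 0.16027958] [0.13548916 0.1330156  0.79714371]
```

View pics/c3.png

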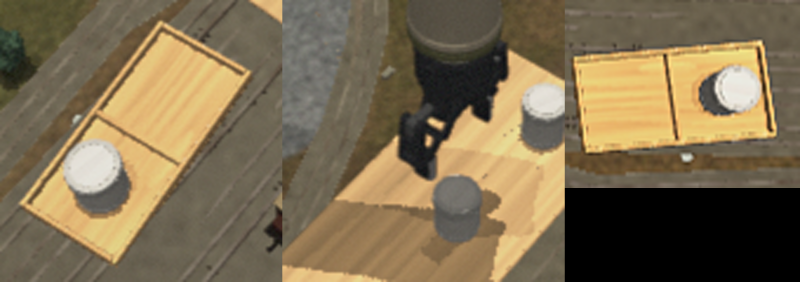

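The first tin stands upright in the far compartment (top view (738,88)), and the gripper is over the second tin at (457,195). I'll grasp and heft it.

>>> play_rows(plan=[0,0,0,0,-0.001,0.05,1,0,0,0,0,-0.001,0.08,1,0,0,0,0,-0.001,0.104,1,0,0,0,0,-0.001,0.104,1,0,0,0,0,-0.001,0.104,0.3,0,0,0,0,-0.001,0.104,0.3,0,0,0,0,-0.001,0.104,0.3,0,0,0,0,-0.001,0.104,0.3,0,0,0,0,-0.001,0.104,0.3,0,0,0,0,-0.001,0.104,0.3,0,0,0,0,-0.001,0.104,0.3,0,0,0,0,-0.001,0.08,0.3,0,0,0,0,-0.001,0.054,0.3,0,0,0,0,-0.001,0.054,0.3,0,0,0,0,-0.001,0.054,0.3,0,0,0,0,-0.001,0.054,0.3,0,0,0,0,-0.001,0.054,0.3], squeeze=60)

```text
clock: 11.48
position: [0.5137, 0.1377, 0.1055]
ee_rot: [1.0, -0.0, -0.001, 0.0]
ft_force: [0.1, -0.1, -5.3]
grip_width: 0.587
grasp_force: 64.2
```

```bash
python3 - <<'E'
from workcell import status
o=status.get_obs();print(o["position"],o["ft_force"],o["grip_width"],o["torque"])
E
```

```text
[0.51369892 0.13770693 0.10551906] [ 0.08865984 -0.13769129 -5.29189532] 0.5868421584938139 [ 0.05588598 -0.04017643 -0.00079632]
```

The force is about 5.9 N, which is 0.6 kg, so this is the heavy one. I'll set it back and fetch the third.

>>> play_rows(plan=[0,0,0,0,0,0.03,0.3,0,0,0,0,0,0.045,0.3,0,0,0,0,0,0.0495,0.3,0,0,0,0,0,0.0495,0.3,0,0,0,0,0,0.0495,0.65,0,0,0,0,0,0.0495,0.7,0,0,0,0,0,0.0495,1,0,0,0,0,0,0.0495,1,0,0,0,0,0,0.0495,1,0,0,0,0,0,0.0495,1])

```text
clock: 12.72
position: [0.5141, 0.1378, 0.0568]
ee_rot: [1.0, -0.0, -0.0, 0.0]
ft_force: [0.6, 0.4, 0.3]
grip_width: 0.997
grasp_force: 0.0
```

>>> play_rows(plan=[0,0,0,0,0,-0.05,1,0,0,0,0,0,-0.104,1,0,0,0,0,-0.05,-0.104,1,0,0,0,0,-0.11,-0.104,1,0,0,0,0.001,-0.15,-0.104,1,0,0,0,0.001,-0.16,-0.104,1,0,0,0,0.001,-0.16,-0.104,1,0,0,0,0.001,-0.16,-0.104,1])

```text
clock: 13.72
position: [0.5158, 0.296, 0.1607]
ee_rot: [1.0, -0.001, 0.0, 0.001]
ft_force: [0.5, -0.6, 0.1]
grip_width: 0.997
grasp_force: 0.0
```

```bash
python3 - <<'E'
from workcell import viewer,status
import cv2,numpy as np
s=viewer.camera("side")[:,:,::-1]
cv2.imwrite("pics/c4.png",cv2.resize(s[110:270,280:440],None,fx=3,fy=3,interpolation=2))
print(status.get_obs()["position"],status.get_obs()["ft_force"])
E
```

```text
[0.51585103 0.29598743 0.16073111] [ 0.40810944 -0.65789957  0.93632075]
```

View pics/c4.png

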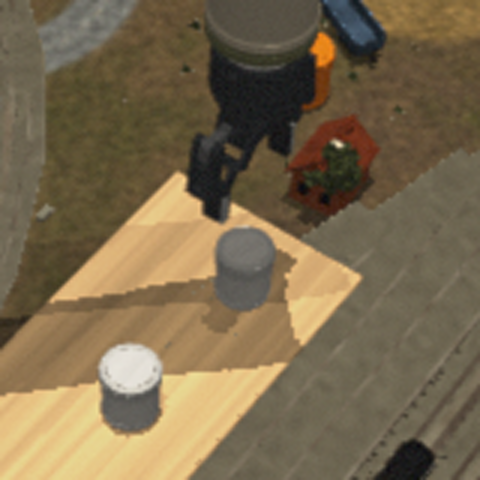

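The heavy tin is back upright at (130,385). The gripper straddles the third tin, and the house is well clear of it.

>>> play_rows(plan=[0,0,0,0,-0.0005,0.05,1,0,0,0,0,-0.0005,0.08,1,0,0,0,0,-0.0005,0.104,1,0,0,0,0,-0.0005,0.104,1,0,0,0,0,-0.0005,0.104,0.3,0,0,0,0,-0.0005,0.104,0.3,0,0,0,0,-0.0005,0.104,0.3,0,0,0,0,-0.0005,0.104,0.3,0,0,0,0,-0.0005,0.104,0.3,0,0,0,0,-0.0005,0.104,0.3,0,0,0,0,-0.0005,0.104,0.3,0,0,0,0,-0.0005,0.08,0.3,0,0,0,0,-0.0005,0.054,0.3,0,0,0,0,-0.0005,0.054,0.3,0,0,0,0,-0.0005,0.054,0.3,0,0,0,0,-0.0005,0.054,0.3], squeeze=60)

```text
clock: 15.78
position: [0.5148, 0.2979, 0.1057]
ee_rot: [1.0, -0.0, -0.001, 0.0]
ft_force: [-1.1, 0.2, -1.6]
grip_width: 0.587
grasp_force: 62.8
```

```bash
python3 - <<'E'
from workcell import status
o=status.get_obs();print(o["position"],o["ft_force"],o["grip_width"],o["torque"])
E
```

```text
[0.51475127 0.29785917 0.10571715] [-1.08655109  0.20890877 -1.55152551] 0.5871689447424764 [-0.01180567  0.00584487  0.00328112]
```

It is light, about 2 N. I'll carry it high over the heavy tin to the near compartment.

>>> play_rows(plan=[0,0,0,0,0,-0.04,0.3,0,0,0,0,0.01,-0.075,0.3,0,0,0,0,0.05,-0.075,0.3,0,0,0,0,0.1,-0.075,0.3,0,0,0,0,0.15,-0.075,0.3,0,0,0,0,0.2,-0.075,0.3,0,0,0,0,0.25,-0.075,0.3,0,0,0,0,0.3,-0.075,0.3,0,0,0,0,0.35,-0.075,0.3,0,0,0,0,0.4,-0.075,0.3,0,0,0,0,0.45,-0.075,0.3,0,0,0,0,0.49,-0.075,0.3,0,0,0,0,0.515,-0.075,0.3,0,0,0,0,0.524,-0.075,0.3,0,0,0,0,0.524,-0.05,0.3,0,0,0,0,0.524,-0.01,0.3,0,0,0,0,0.524,0.02,0.3,0,0,0,0,0.524,0.035,0.3,0,0,0,0,0.524,0.042,0.3,0,0,0,0,0.524,0.042,0.3])

```text
clock: 18.27
position: [0.5153, -0.2255, 0.0653]
ee_rot: [1.0, -0.0, 0.0, 0.0]
ft_force: [-0.2, -0.2, -1.7]
grip_width: 0.588
grasp_force: 63.2
```

>>> play_rows(plan=[0,0,0,0,0,0.006,0.3,0,0,0,0,0,0.0095,0.3,0,0,0,0,0,0.0095,0.3,0,0,0,0,0,0.0095,0.3])

```text
clock: 18.77
position: [0.5151, -0.2258, 0.0557]
ee_rot: [1.0, -0.0, 0.0, 0.0]
ft_force: [-0.5, 0.8, 2.4]
grip_width: 0.585
grasp_force: 63.5
```

>>> play_rows(plan=[0,0,0,0,0,0,0.65,0,0,0,0,0,0,0.7,0,0,0,0,0,0,1,0,0,0,0,0,0,1,0,0,0,0,0,0,1,0,0,0,0,0,0,1,0,0,0,0,0,-0.05,1,0,0,0,0,0,-0.105,1,0,0,0,0,-0.05,-0.105,1,0,0,0,0,-0.11,-0.105,1,0,0,0,0,-0.17,-0.105,1,0,0,0,0,-0.23,-0.105,1,0,0,0,0,-0.29,-0.105,1,0,0,0,-0.001,-0.34,-0.105,1,0,0,0,-0.001,-0.3635,-0.105,1,0,0,0,-0.001,-0.3635,-0.105,1,0,0,0,-0.001,-0.3635,-0.105,1,0,0,0,-0.001,-0.3635,-0.105,1])

```text
clock: 21.02
position: [0.5143, 0.1364, 0.1602]
ee_rot: [1.0, -0.001, -0.0, 0.0]
ft_force: [-0.4, -0.7, 0.2]
grip_width: 1.002
grasp_force: 0.0
```

```bash
python3 - <<'E'
from workcell import viewer,status
import cv2,numpy as np
s=viewer.camera("side")[:,:,::-1]
cv2.imwrite("pics/c5.png",cv2.resize(s[150:430,150:420],None,fx=2,fy=2,interpolation=2))
print(status.get_obs()["position"],status.get_obs()["ft_force"])
E
```

```text
[0.51432172 0.13650931 0.16025358] [-0.06755526  0.46779618  0.36248261]
```

View pics/c5.png

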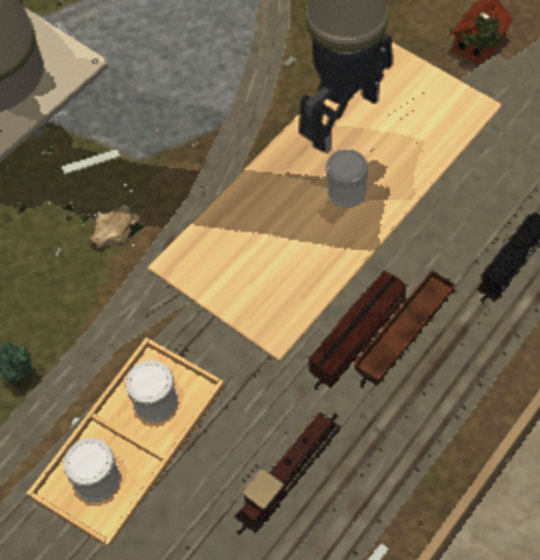

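Both light tins stand upright, one per compartment, at (150,390) and (90,468). Nothing else has moved. I'll take the heavy tin and lift it.

>>> play_rows(plan=[0,0,0,0,-0.001,0.05,1,0,0,0,0,-0.001,0.08,1,0,0,0,0,-0.001,0.104,1,0,0,0,0,-0.001,0.104,1,0,0,0,0,-0.001,0.104,0.3,0,0,0,0,-0.001,0.104,0.3,0,0,0,0,-0.001,0.104,0.3,0,0,0,0,-0.001,0.104,0.3,0,0,0,0,-0.001,0.104,0.3,0,0,0,0,-0.001,0.104,0.3,0,0,0,0,-0.001,0.104,0.3,0,0,0,0,-0.001,0.08,0.3,0,0,0,0,-0.001,0.04,0.3,0,0,0,0,-0.001,0,0.3,0,0,0,0,-0.001,-0.04,0.3,0,0,0,0,-0.001,-0.075,0.3,0,0,0,0,-0.001,-0.1,0.3,0,0,0,0,-0.001,-0.1,0.3,0,0,0,0,-0.001,-0.1,0.3,0,0,0,0,-0.001,-0.1,0.3], squeeze=60)

```text
clock: 23.58
position: [0.5135, 0.1386, 0.2588]
ee_rot: [1.0, -0.0, -0.001, 0.0]
ft_force: [-0.2, 0.1, -5.1]
grip_width: 0.586
grasp_force: 64.3
```

>>> play_rows(plan=[0,0,0,0,0,0,0.3,0,0,0,0,0,0,0.3,0,0,0,0,0,0,0.3,0,0,0,0,0,0,0.3,0,0,0,0,0,0,0.3,0,0,0,0,0,0,0.3])

```text
clock: 24.32
position: [0.5141, 0.1389, 0.2603]
ee_rot: [1.0, -0.0, 0.0, 0.0]
ft_force: [0.0, -0.0, -5.3]
grip_width: 0.589
grasp_force: 64.3
```

```bash
python3 - <<'E'
from workcell import viewer,status
import cv2,numpy as np
s=viewer.camera("side")[:,:,::-1]
cv2.imwrite("pics/c6.png",cv2.resize(s[100:300,230:430],None,fx=3,fy=3,interpolation=2))
o=status.get_obs();print(o["position"],o["ft_force"],o["grip_width"],abs(o["joint_velocities"]).max())
E
```

```text
[0.51410485 0.1388289  0.26031437] [-0.10808073  0.04280168 -4.55750593] 0.589966598935332 0.002123129640255988
```

View pics/c6.png

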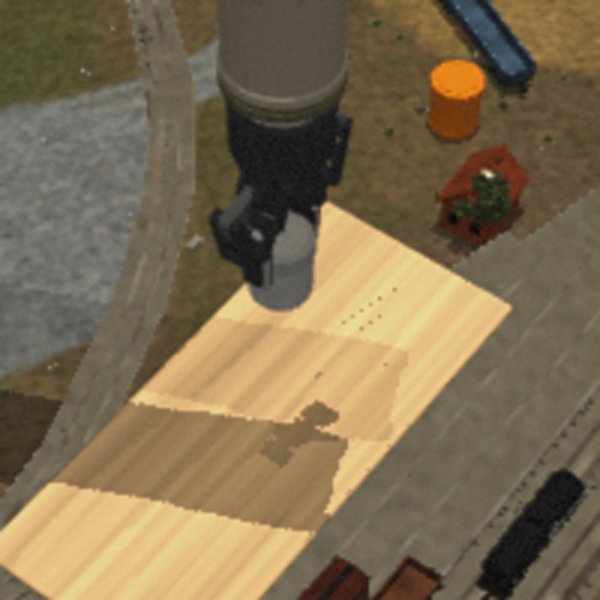

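The heavy tin is held upright and still at (283,265), with its underside at about 0.217 m. Handing in.

```bash
python3 -c "
from workcell import manip
print(manip.hand_in())"
```

```text
the job is handed in; nothing more can be done
None
```

The job is handed in at about 24 s: the two light tins (each about 2 N when lifted) stand upright in the tray, one per compartment, and the gripper holds the heaviest (about 0.6 kg, originally the middle one) upright and still, its underside about 22 cm above the table.

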